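# Fit the suction tube on the fume unit's open port

### The arm

A 6-joint arm with a two-finger parallel gripper is mounted at the origin on the work surface. World frame = base frame: x ahead of the robot, y to its left, z up, the work surface at z = 0. Lengths are in m, angles in rad, forces in N, time in s.
With the tool pointing down it reaches from about 0.35 to 0.8 m from the base axis. Payload 7.3 kg.
Tool frame: the origin (TCP) lies at the very end of the fingers, on their centre line; the grasp point (between the pads) lies manip.tcp_to_grasp behind it (manip.tcp_to_grasp is the distance from the TCP to the grasp point, in m); z points along the fingers, y is the line along which they close (so a half turn about z gives the same grasp; the last joint's range is limited). The gripper opens to 85 mm and grips with 20 to 120 N. Pads are 22 mm wide; open, the fingers measure 114 mm over their backs; the gripper's body (76 mm by 85 mm) begins 54 mm behind the grasp point. The pads swing forward as they close: fully open they stand 13 mm farther back than shut.
Start: joints at [-1.38, 0.342, 1.524, -0, 1.275, -0.146], TCP at [0.174, -0.496, 0.231] pointing down, gripper open.
Joint ranges: [-2.53, 2.53], [-0.77, 2.02], [0.04, 2.7], [-1, 4.14], [0.28, 2.66], [-3.11, 3.11]. Speed limits (rad/s): [2.57, 2.57, 3.14, 3.14, 3.14, 3.14].

### API

Orientations are given as a rotation vector (axis times angle).
In Python, from workcell import manip gives the robot as it stands.
- The arm moves only by the shell command python3 -m creep 'ROWS' [OPENING]. ROWS is JSON, a list of rows, each a list of 2 entries, a list of its own where there are three numbers: the shift along the tool's x, y, z in mm, then the turn about the tool's z in rad. A call has 1 to 5 rows; each row shifts and turns the commanded pose from where the row before left it, along the tool's axes as they then stand; what a row does not reach is not made up. A row lasts 1/10 s, in which the tool goes at most 50 mm and 8.59 degrees, less where a joint would pass 70% of its speed; a pose out of reach is approached as far as the arm can. A call is refused whole if a number of a shift passes 50 or a number of a turn 0.15, either way. A call with a gripper value outside its range is refused whole. OPENING is the opening in per cent of the stroke, from 0 (shut) to 100 (fully open), set as the call begins (- or left out, the last holds). The fingers move at their own pace and stop on an object; the grip force is fixed at half the most. Time passes only in rows, so rows that do not move let the fingers close. It gives the time, the measured TCP pose, the force, the opening and the grip force at its end, in the units of the state.
- manip.sense(): the state, without advancing time (a new reading comes with each control period).
- manip.grab_frame(name): name is "scene" or "side" or "wrist"; returns the picture (400x640x3 uint8, red, green, blue); there is no depth.
- manip.calibration(name): a dict with "fovy" (degrees; the focal length in pixels is half the picture's height over the tangent of half this angle, whatever the lens; pixels are square), "cx", "cy" (the principal point, pixels), "position" and "rotation" of the camera in the world. Camera axes: x right, y down, z forward; pixel columns grow to the right and rows downward; lengths in m; the calibration is good to about 2 mm. A picture is of the moment at which its call begins: read the wrist's pose just before it. calibration takes no time and is no camera call; for the wrist camera it gives the pose at the moment of the call.
- manip.close_job(): hands the job in; it is judged then, once.
The state is a dict: "clock": time; "joint_positions": joint angles; "dq": joint speeds; "tau": joint torques, N m; "eef_pos": TCP position; "eef_rot": TCP orientation; "contact_force": force on the tool from outside, world axes, zero at the start; "torque": the same for the moment, N m; "opening": finger opening in m; "grip_force": force on a finger pad.
Only numpy, scipy, OpenCV 4.12 (cv2) and the standard library are available. Lean on these libraries where they do the work, as an engineer would, in place of code of your own. Each camera call takes 0.05 s, during which the arm holds its last target. There are 200 camera calls.

### The job

Get the bench's fume extractor ready for soldering: take the tall wide tube from among the parts on the bench and put it over the open port on top of the grey extractor box, upright and fully down so that its rim rests on the box. Lower it all the way while holding it rather than dropping it, then let go and leave it standing there.

Things in the scene. Friction and masses are not known exactly. Their poses are not given: they have to be found in the camera images.
- tube_center (a point): Centre (on the axis, half-way up) of the loose tall wide tube: grey plastic, open at both ends, 50 mm outside, 44 mm bore, 90 mm tall, 0.12 kg, standing on the bench. z is its axis; its ends are alike, yaw means nothing. Near it, axes at least 95 mm away: a ring as wide but 36 mm tall, a tube as tall but 28 mm wide, a lidded jar 52 mm wide, 55 mm tall.
- port_foot (a point): Foot of the open port, on its axis, level with the flat top of the fixed grey box (85 mm above the bench); z up. The port is a fixed aluminium spigot 45 mm tall: 32 mm across for the lower 30 mm, then a cone to 18 mm at the tip. With the tube fully down its centre is 45 mm above this point. The box is 160 mm along x, 300 mm along y of this point.
- cap_top (a point): Centre of the top of the black cap that closes the box's other port: fixed, round, 56 mm across, its top 30 mm above the box top, its axis 140 mm from the open port's along the box's long side. Either end of the box may have the open port. Nothing goes here.
There are look-alikes about, which are no part of the job. What is shaped like the part that bears tube_center but orange is not meant.

How it is judged:
By the outcome, as a careful person would: the job done as asked, in the order asked, and still so for the second after the job is handed in, with the robot touching nothing.
It also fails if it takes over 43 s, if anything falls off the work surface, if the arm or the gripper's body presses on something with over 40 N, if the wrist force passes 120 N, or if a joint passes its speed limit or range.

## Working session

There is one attempt and no reset: what is moved stays moved. The work goes in short steps, Python scripts to look and compute and a shell command to move; the robot and the scene stay as the last step left them, time stands still between calls to the robot, and variables do not carry over. Pictures are saved under pics/ and viewed, at most 10 in all, crops included, and the job is handed in when it is done.

```bash
mkdir -p pics; ls; python3 - <<'E'
from workcell import manip
import cv2,numpy as np
for n in("scene","side"):
    im=manip.grab_frame(n); cv2.imwrite(f"pics/{n}0.png",im[:,:,::-1])
    c=manip.calibration(n); print(n,{k:np.round(v,4).tolist() for k,v in c.items() if not isinstance(v,str)})
print(manip.tcp_to_grasp, manip.sense())
E
```

```text
pics
scene {'fovy': 44.2991, 'cx': 314.3601, 'cy': 198.8469, 'position': [1.1849, 0.2002, 1.0732], 'rotation': [-1.5544, -2.2472, 0.6554]}
side {'fovy': 55.0345, 'cx': 314.5854, 'cy': 201.6025, 'position': [0.2714, -0.4315, 0.7542], 'rotation': [-2.3277, 0.8178, -0.3083]}
0.0187 {'clock': 0.1, 'joint_positions': array([-1.37998950e+00,  3.42663347e-01,  1.52492420e+00,  2.52189262e-06,
        1.27538738e+00, -1.46006609e-01]), 'dq': array([-0.00086009, -0.00075113, -0.00285988, -0.00136816,  0.00060464,
        0.00016838]), 'tau': array([ 1.45830894e-03, -4.34450305e+01, -2.46490985e+01, -1.57742916e-04,
        4.73614855e-03,  1.95676068e-05]), 'eef_pos': array([ 0.17345319, -0.49514348,  0.23068916]), 'eef_rot': array([-3.09578654e+00, -5.26335283e-01,  4.48245828e-05]), 'contact_force': array([-0.33030503,  0.15763354, -0.66942012]), 'torque': array([ 0.05821237, -0.03190409, -0.00595152]), 'grip_force': 0.0, 'opening': 0.08540923941595503}
```

View pics/scene0.png

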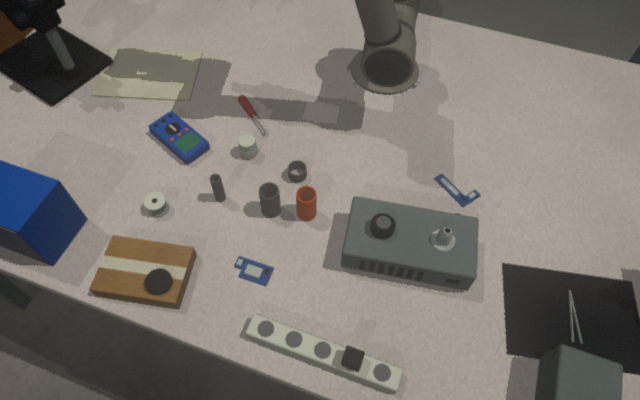

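View pics/side0.png

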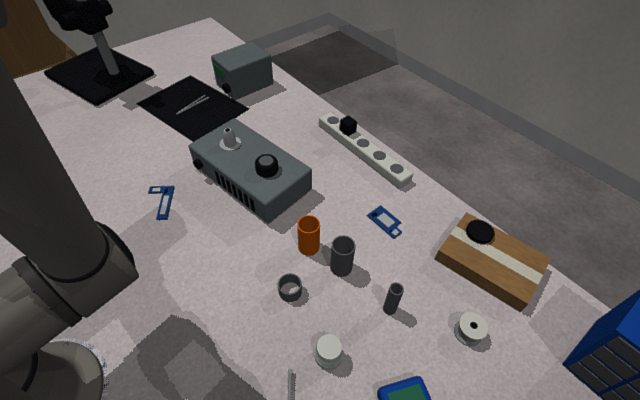

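The scene view shows the grey tube near (270,200), the orange one at (306,203), the open port at (445,236) and the cap at (382,226). In the side view these are at (343,256), (309,236), (229,140) and (266,163).

```bash
python3 - <<'E'
import cv2,numpy as np
a=cv2.imread("pics/scene0.png");b=cv2.imread("pics/side0.png")
cr=lambda im,x,y:cv2.resize(im[y:y+50,x:x+66],None,fx=6,fy=6,interpolation=cv2.INTER_CUBIC)
o=np.vstack([np.hstack([cr(a,240,175),cr(a,410,205)]),np.hstack([cr(b,310,230),cr(b,200,115)])])
cv2.imwrite("pics/crop.png",o)
E
```

```text
(no output)
```

View pics/crop.png

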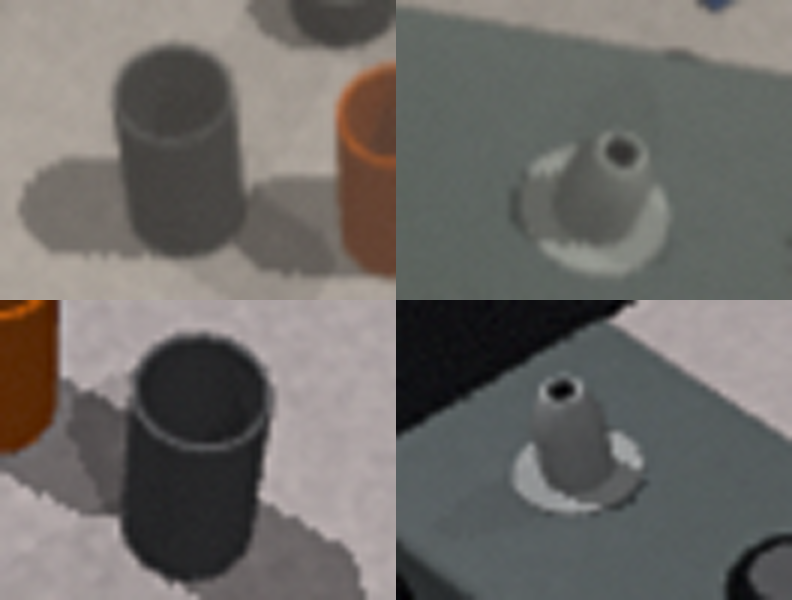

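The enlarged crops give these centres:

| Point | Scene | Side |
|---|---|---|
| Tube rim | (269.0,190.4) | (343.3,245.1) |
| Port tip | (447.2,230.0) | (227.4,129.4) |
| Port flange | (443,239.5) | (230,142.9) |

```bash
cat > h.py <<'E'
from workcell import manip
import numpy as np
from scipy.spatial.transform import Rotation as R
def ray(c,u,v):
    f=200/np.tan(np.radians(c["fovy"])/2)
    r=np.array(c["rotation"]); M=R.from_rotvec(r).as_matrix() if r.ndim==1 else r
    d=M@[(u-c["cx"])/f,(v-c["cy"])/f,1]; return np.array(c["position"]),d/np.linalg.norm(d)
def tri(rs):
    A=sum(np.eye(3)-np.outer(d,d) for p,d in rs); b=sum((np.eye(3)-np.outer(d,d))@p for p,d in rs)
    x=np.linalg.solve(A,b); return x,[np.linalg.norm(np.cross(x-p,d)) for p,d in rs]
def at(r,z): p,d=r; return p+d*(z-p[2])/d[2]
def rel(p):  # target world point in tool axes, mm
    s=manip.sense(); return R.from_rotvec(s["eef_rot"]).as_matrix().T@(np.array(p)-s["eef_pos"])*1000
E
python3 - <<'E'
from h import *
a=manip.calibration("scene");b=manip.calibration("side")
np.set_printoptions(precision=4,suppress=True)
for n,p,q,z in (("rim",(269,190.4),(343.3,245.1),.09),("tip",(447.2,230),(227.4,129.4),.13),("flange",(443,239.5),(230,142.9),.085),("cap",(381.5,221),(266,159.5),.115),("orange",(306,191.5),(309,223),.09),("ring",(297,167),(289.5,281),.036),("thin",(216,177),(395.5,287),.09)):
    ra,rb=ray(a,*p),ray(b,*q); x,e=tri([ra,rb]); print(n,x,np.array(e),at(ra,z)[:2],at(rb,z)[:2])
s=manip.sense();print(R.from_rotvec(s["eef_rot"]).as_matrix())
E
```

```text
rim [ 0.6003 -0.126   0.0863] [0.0005 0.0005] [ 0.6021 -0.1244] [ 0.5987 -0.1282]
tip [0.5823 0.2969 0.1291] [0.0002 0.0002] [0.5827 0.297 ] [0.5819 0.2956]
flange [0.5818 0.2977 0.0842] [0.0004 0.0004] [0.5819 0.2979] [0.5816 0.2964]
cap [0.6035 0.1553 0.1174] [0.0012 0.0012] [0.603  0.1543] [0.6043 0.1588]
orange [ 0.5764 -0.0401  0.0934] [0.0013 0.0013] [ 0.5734 -0.04  ] [ 0.5787 -0.0393]
ring [ 0.4778 -0.1019  0.0389] [0.0003 0.0003] [ 0.4761 -0.103 ] [ 0.4784 -0.1003]
thin [ 0.6126 -0.2614  0.0906] [0.0005 0.0005] [ 0.612  -0.2612] [ 0.6132 -0.2617]
[[ 0.9438  0.3305 -0.0003]
 [ 0.3305 -0.9438  0.0014]
 [ 0.0002 -0.0014 -1.    ]]
```

Measured against what they should be, the points agree:
- Rim height is 86 mm, against 90 given.
- Port tip is at 129 mm, against 130 given.
- Flange is at 84 mm, against 85 given.
- Port to cap is 144 mm, against 140 given.

All of it is within reach. I'll go over the tube and turn so that the fingers clear the orange one.

```bash
python3 -m creep '[[[43,-17,0],0],[[43,-17,0],0],[[43,-17,0],0],[[43,-17,0],0],[[43,-17,0],0]]' 100 && python3 -m creep '[[[43,-17,0],0],[[43,-17,0],0],[[43,-17,0],0],[[43,-17,0],0],[[43,-17,0],0]]' && python3 -m creep '[[[0,0,0],-0.145],[[0,0,0],-0.145],[[0,0,0],-0.145],[[0,0,0],-0.145],[[0,0,0],-0.145]]' && python3 -m creep '[[[0,0,0],0],[[0,0,0],0],[[0,0,0],0]]'
python3 - <<'E'
from h import *
import cv2
c=manip.calibration("wrist");im=manip.grab_frame("wrist");cv2.imwrite("pics/w1.png",im[:,:,::-1])
np.set_printoptions(precision=4,suppress=True)
print(rel([.6003,-.126,.045]),manip.sense()["eef_pos"])
f=200/np.tan(np.radians(c["fovy"])/2)
r=np.array(c["rotation"]);M=R.from_rotvec(r).as_matrix() if r.ndim==1 else r
q=M.T@(np.array([.6003,-.126,.09])-c["position"]);print("rim expected",q[:2]/q[2]*f+[c["cx"],c["cy"]])
np.save("w1.npy",np.array([c],dtype=object))
E
```

```text
clock: 0.6
eef_pos: [0.3493, -0.3427, 0.2311]
eef_rot: [-3.097, -0.526, 0.0]
contact_force: [0.6, -0.1, -0.6]
opening: 0.0854
grip_force: 0.0
clock: 1.1
eef_pos: [0.5243, -0.1914, 0.231]
eef_rot: [-3.097, -0.527, 0.001]
contact_force: [0.2, -0.7, -0.3]
opening: 0.0853
grip_force: 0.0
clock: 1.6
eef_pos: [0.523, -0.1928, 0.2308]
eef_rot: [-2.703, -1.599, 0.001]
contact_force: [0.7, 1.0, 0.4]
opening: 0.0854
grip_force: 0.0
clock: 1.9
eef_pos: [0.5231, -0.193, 0.2311]
eef_rot: [-2.711, -1.587, 0.0]
contact_force: [0.1, 0.2, 0.2]
opening: 0.0852
grip_force: 0.0
[ 96.2008  34.5606 186.2001] [ 0.5231 -0.193   0.2312]
rim expected [355.0161  84.8683]
```

View pics/w1.png

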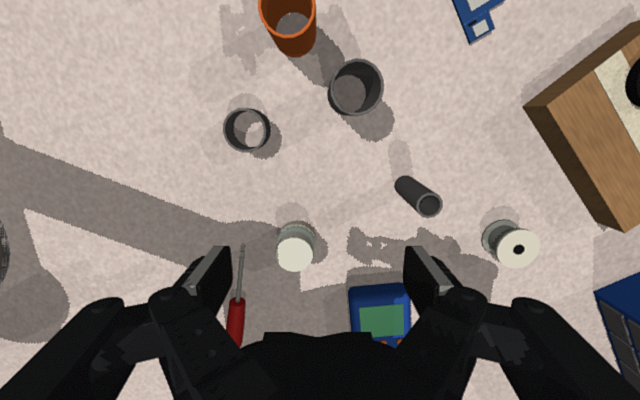

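The wrist view puts the grey tube's rim centre at about (356,86), against (355,85) predicted, and the orange tube is clear at (288,25). That agrees, so I'll move over the tube and go down.

```bash
python3 -m creep '[[[32,11.5,0],0],[[32,11.5,0],0],[[32,11.5,0],0],[[0,0,30],0],[[0,0,0],0]]' && python3 -m creep '[[[0,0,30],0],[[0,0,30],0],[[0,0,0],0],[[0,0,0],0]]' && python3 - <<'E'
from h import *
import cv2
np.set_printoptions(precision=2,suppress=True)
im=manip.grab_frame("wrist");cv2.imwrite("pics/w2.png",im[:,:,::-1])
print(rel([.6003,-.126,.045]))
E
```

```text
clock: 2.45
eef_pos: [0.5985, -0.1245, 0.1974]
eef_rot: [-2.704, -1.588, 0.008]
contact_force: [-0.7, 0.8, -0.1]
opening: 0.0852
grip_force: 0.0
clock: 2.85
eef_pos: [0.6001, -0.1265, 0.1424]
eef_rot: [2.71, 1.589, -0.0]
contact_force: [-0.4, 0.0, 0.3]
opening: 0.0853
grip_force: 0.0
[ 0.34 -0.97 98.27]
```

View pics/w2.png

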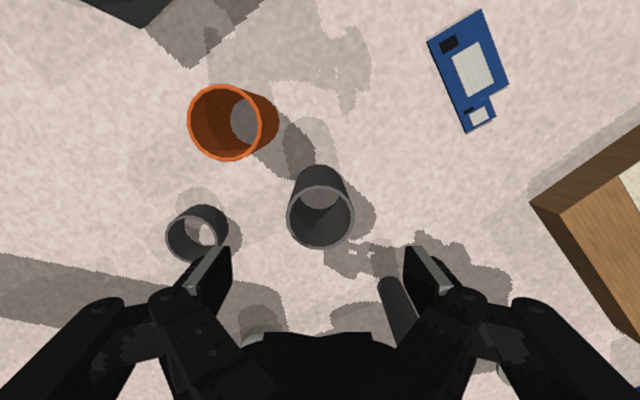

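The tube's rim, at (320,216), is centred between the fingers. I'll go down and close.

```bash
python3 -m creep '[[[0,-1,30],0],[[0,0,30],0],[[0,0,25],0],[[0,0,12],0],[[0,0,0],0]]' && python3 -m creep '[[[0,0,0],0],[[0,0,0],0],[[0,0,0],0],[[0,0,0],0],[[0,0,0],0]]' 20 && python3 -m creep '[[[0,0,0],0],[[0,0,0],0],[[0,0,0],0],[[0,0,0],0],[[0,0,0],0]]'
```

```text
clock: 3.4
eef_pos: [0.5992, -0.1256, 0.0443]
eef_rot: [-2.709, -1.59, 0.001]
contact_force: [0.3, 0.5, 0.9]
opening: 0.0851
grip_force: 0.0
clock: 3.9
eef_pos: [0.6003, -0.1258, 0.0461]
eef_rot: [2.707, 1.589, 0.003]
contact_force: [0.1, 0.2, 5.9]
opening: 0.0486
grip_force: 60.7
clock: 4.4
eef_pos: [0.6003, -0.1258, 0.0461]
eef_rot: [2.707, 1.589, 0.003]
contact_force: [-0.2, -0.9, 6.0]
opening: 0.0484
grip_force: 60.7
```

Gripped, with the opening at 48.5 mm and 60 N. Now I'll lift and work out the transfer.

```bash
python3 -m creep '[[[0,0,-20],0],[[0,0,-40],0],[[0,0,-40],0],[[0,0,-40],0],[[0,0,-30],0]]' && python3 -m creep '[[[0,0,0],0],[[0,0,0],0],[[0,0,0],0]]' && python3 - <<'E'
from h import *
np.set_printoptions(precision=2,suppress=True)
print(rel([.582,.297,.216]))
E
```

```text
clock: 4.9
eef_pos: [0.5996, -0.1256, 0.2177]
eef_rot: [2.707, 1.589, 0.003]
contact_force: [0.9, -0.5, -1.2]
opening: 0.048
grip_force: 62.0
clock: 5.2
eef_pos: [0.5983, -0.1252, 0.2127]
eef_rot: [-2.707, -1.589, 0.003]
contact_force: [-0.1, -0.5, -2.1]
opening: 0.0482
grip_force: 62.0
[ 360.68 -220.     -2.88]
```

```bash
python3 -m creep '[[[16,-10,0],0],[[30,-18,0],0],[[36,-22,0],0],[[36,-22,0],0],[[36,-22,0],0]]' && python3 -m creep '[[[36,-22,0],0],[[36,-22,0],0],[[36,-22,0],0],[[36,-22,0],0],[[30,-18,0],0]]' && python3 -m creep '[[[22,-13,0],0],[[10,-7,0],0],[[0,0,0],0],[[0,0,0],0],[[0,0,0],0]]' && python3 - <<'E'
from h import *
import cv2
np.set_printoptions(precision=2,suppress=True)
a=manip.grab_frame("scene");b=manip.grab_frame("side")
cv2.imwrite("pics/c2.png",np.hstack([cv2.resize(a[140:290,380:510],None,fx=3,fy=3),cv2.resize(b[60:210,165:295],None,fx=3,fy=3)])[:,:,::-1])
print(rel([.582,.297,.216]))
E
```

```text
clock: 5.7
eef_pos: [0.5911, 0.0573, 0.2129]
eef_rot: [-2.708, -1.59, 0.003]
contact_force: [0.9, 0.4, -1.5]
opening: 0.0478
grip_force: 62.0
clock: 6.2
eef_pos: [0.5827, 0.2615, 0.2127]
eef_rot: [-2.707, -1.592, 0.004]
contact_force: [1.9, -0.5, -1.4]
opening: 0.0482
grip_force: 62.0
clock: 6.7
eef_pos: [0.5827, 0.2947, 0.2141]
eef_rot: [2.71, 1.588, -0.001]
contact_force: [0.7, -0.2, -0.3]
opening: 0.0484
grip_force: 62.0
[ 1.53 -1.85 -1.62]
```

View pics/c2.png

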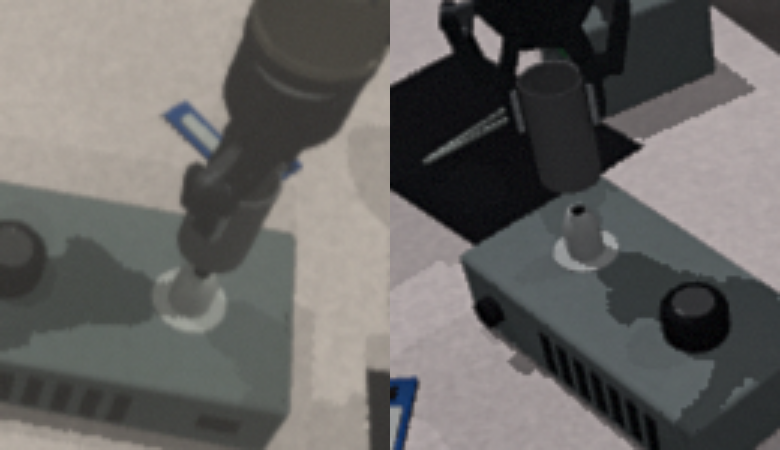

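Held upright above the port, the tube's lower end is at about (570,185) in the right crop and the tip is directly below at (578,210). I'll apply the 2 mm correction, then lower to just above the seat.

```bash
python3 -m creep '[[[1.5,-2,0],0],[[0,0,10],0],[[0,0,10],0],[[0,0,10],0],[[0,0,0],0]]' && python3 -m creep '[[[0,0,10],0],[[0,0,10],0],[[0,0,10],0],[[0,0,10],0],[[0,0,0],0]]' && python3 -m creep '[[[0,0,0],0],[[0,0,0],0]]'
```

```text
clock: 7.3
eef_pos: [0.5804, 0.2979, 0.1816]
eef_rot: [-2.709, -1.59, 0.007]
contact_force: [-0.2, -0.2, -1.7]
opening: 0.0476
grip_force: 62.0
clock: 7.8
eef_pos: [0.5806, 0.298, 0.1421]
eef_rot: [-2.709, -1.59, 0.006]
contact_force: [-1.2, -0.9, -1.8]
opening: 0.0484
grip_force: 62.0
clock: 8.0
eef_pos: [0.5818, 0.2985, 0.1448]
eef_rot: [2.709, 1.59, 0.002]
contact_force: [-0.0, 0.1, -2.1]
opening: 0.0481
grip_force: 62.0
```

No lateral contact. About 14 mm to go, so I'll go on gently until it touches.

```bash
python3 -m creep '[[[0,0,4],0],[[0,0,4],0],[[0,0,3],0],[[0,0,0],0],[[0,0,0],0]]' && python3 -m creep '[[[0,0,1.5],0],[[0,0,0],0],[[0,0,0],0]]' && python3 -m creep '[[[0,0,1],0],[[0,0,0],0],[[0,0,0],0]]'
```

```text
clock: 8.5
eef_pos: [0.5815, 0.2984, 0.1331]
eef_rot: [2.709, 1.591, -0.0]
contact_force: [0.3, -0.3, -0.9]
opening: 0.0483
grip_force: 62.0
clock: 8.8
eef_pos: [0.5815, 0.2984, 0.1318]
eef_rot: [2.709, 1.591, 0.0]
contact_force: [0.1, 0.2, -0.9]
opening: 0.0478
grip_force: 62.0
clock: 9.1
eef_pos: [0.5817, 0.2984, 0.1312]
eef_rot: [2.709, 1.591, 0.001]
contact_force: [0.4, -0.3, 1.9]
opening: 0.048
grip_force: 62.0
```

```bash
python3 -m creep '[[[0,0,0.7],0],[[0,0,0],0],[[0,0,0],0]]'; python3 -m creep '[[[0,0,0.7],0],[[0,0,0],0],[[0,0,0],0]]'
```

```text
clock: 9.4
eef_pos: [0.5817, 0.2985, 0.1311]
eef_rot: [2.709, 1.59, 0.002]
contact_force: [-1.8, -0.9, 5.0]
opening: 0.0477
grip_force: 62.6
clock: 9.7
eef_pos: [0.5818, 0.2985, 0.1311]
eef_rot: [2.709, 1.591, 0.003]
contact_force: [-2.4, -0.8, 9.4]
opening: 0.0484
grip_force: 62.9
```

It is seated: TCP height is 0.131, as expected, and it stops moving as the force builds up. I'll release and retreat straight up.

```bash
python3 -m creep '[[[0,0,0],0],[[0,0,0],0],[[0,0,0],0],[[0,0,0],0],[[0,0,0],0]]' 100 && python3 -m creep '[[[0,0,-10],0],[[0,0,-20],0],[[0,0,-30],0],[[0,0,-30],0],[[0,0,-30],0]]' && python3 -m creep '[[[0,-30,0],0],[[0,-40,0],0],[[0,-30,0],0],[[0,0,0],0],[[0,0,0],0]]' && python3 - <<'E'
from h import *
import cv2
a=manip.grab_frame("scene");b=manip.grab_frame("side")
cv2.imwrite("pics/c3.png",np.hstack([cv2.resize(a[140:290,380:510],None,fx=3,fy=3),cv2.resize(b[60:210,165:295],None,fx=3,fy=3)])[:,:,::-1])
E
```

```text
clock: 10.2
eef_pos: [0.5815, 0.2984, 0.1291]
eef_rot: [2.709, 1.591, -0.001]
contact_force: [0.9, -1.3, -1.0]
opening: 0.0853
grip_force: 0.0
clock: 10.7
eef_pos: [0.5814, 0.2984, 0.2515]
eef_rot: [2.709, 1.591, 0.001]
contact_force: [0.1, -0.8, 0.2]
opening: 0.0853
grip_force: 0.0
clock: 11.2
eef_pos: [0.4941, 0.3475, 0.2505]
eef_rot: [2.708, 1.592, 0.003]
contact_force: [-0.1, 0.4, 0.7]
opening: 0.0853
grip_force: 0.0
```

View pics/c3.png

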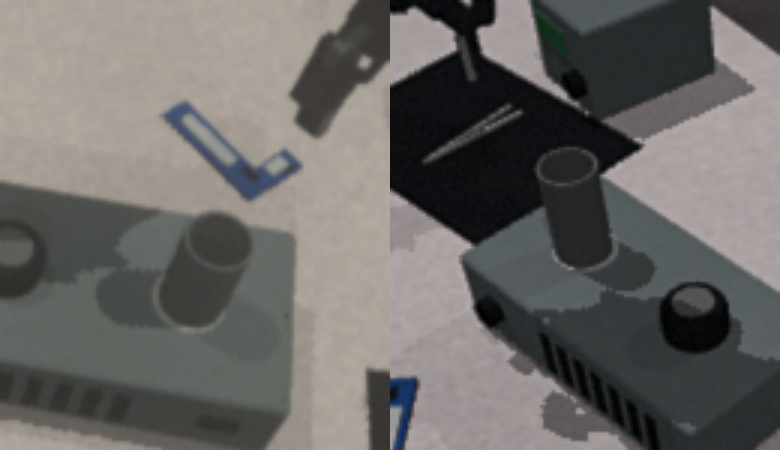

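Both views show the tube standing upright over the port and resting on the box, with its foot at about (190,315) in the left crop and (585,255) in the right. The gripper is clear, so I'll hand in.

```bash
python3 -c "
from workcell import manip
print(manip.close_job())"
```

```text
the job is handed in; nothing more can be done
None
```

The grey tube now stands upright over the open port with its rim on the box: I lowered it while gripped until it seated, then released it with the gripper clear, and handed the job in at about 11 s.

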